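Smooth the rim of an oval dish on a wind-up wheel

TASK

Wind the weight-driven pottery wheel clockwise by its red peg, at least 1.5 rad and without touching the dish, then let go so that it runs back by itself. While it is running back, press the fingertips against the outer wall of the oval dish at the front of the wheel (the middle of the robot's side) and stay with the passing curve as it draws back, pushing with 2 to 7 N without a break for at least 5 seconds, not stalling the wheel and never pressing the fragile dish with more than 18 N. Then take the fingers away and finish once the wheel has run back home and is at rest, leaving everything else on the table where it is.

Things in the scene. Friction and masses are not known exactly. Their poses are not given: they have to be found in the camera images.
- station: Base of the smoothing wheel: dark steel plate with rails and red end stops, 360 x 220 mm, bolted to the table. Origin on the table under the wheel axis when the carriage reads 0. Its -x axis points to the front (the robot's side), y to the left seen from the robot, z up. Below, bearings are counterclockwise from its +x: 180 degrees is the front.
- carriage (a joint): Sprung slide under the wheel, along the station's +x (away from the robot), in m: rest 0, stops at -0.020 and 0.060. The wheel axis lies at x = this value, y = 0 in the station's frame. Spring 800 N/m (a steady push of F N along x moves it F/800 m), damping 34 N s/m; it carries 6.7 kg in all (nominal), so it sways with a period of about 0.6 s.
- wheel (a joint): Angle of the wheel head in rad: 0 is home, against a stop, where it starts; grows clockwise seen from above; far stop 1.9. A drive weight turns it home (nominal 0.69 N m) against an oil governor of 5 N m s/rad: let go, it starts home at once at about 0.14 rad/s (0.09 to 0.19, as the weight varies from start to start). Pressing the dish changes this speed (friction, slanting wall).
- weight_top (a point): Centre of the top of the brass drive weight (64 x 50 x 56 mm, 1.4 kg nominal, varies from 0.9 to 1.9 kg), which hangs between two steel posts with a green crossbar, 228 mm tall, at the right of the wheel (215 mm from its axis) and rises 50 mm for each rad of wheel angle.
- hub (a point): Centre of the wheel head's top face, on the wheel axis, 70 mm above the table; moves with the carriage. The wheel head is an aluminium disc of radius 170 mm with a plywood disc of radius 148 mm on it; the plywood's top is 70 mm above the table, the aluminium's 62 mm. 2.6 kg nominal.
- peg (a point): Point on the axis of the upright red peg, 100 mm above the table. Peg 24 mm thick, from 62 to 137 mm above the table, fixed to the wheel head 150 mm from its axis. It stands at bearing 120 degrees minus the wheel angle: it starts at the left, a little to the front, and is pushed away from the robot round the axis.
- dish: Terracotta oval dish, bone dry and fragile, 1.3 kg nominal, fixed on the wheel head and turning with it: an ellipse 260 mm (its x axis) by 180 mm (its y axis), upright walls 9 mm thick, from 70 to 130 mm above the table, friction about 0.15. Origin under its centre, on the wheel axis.
- rim (a point): Centre of the dish's mouth, 130 mm above the table, on the wheel axis. The dish's long axis stands at bearings 86 and 266 degrees minus the wheel angle: it points to the front at a wheel angle of 1.50 rad, where the wall reaches 130 mm out from the wheel axis; as the wheel runs home the wall at the front draws back, to 90 mm at home.
- jar_blue: Blue glaze jar, radius 32 mm, 85 mm tall; bystander. Origin under its centre.
- jar_green: Green glaze jar, radius 32 mm, 85 mm tall; bystander. Origin under its centre.
- bisque_bowl: Terracotta bowl, radius 60 mm, 55 mm tall; bystander. Origin under its centre.
- water_mug: White mug, radius 40 mm, 90 mm tall; bystander. Origin under its centre.
- cork_block: Cork block 80 x 50 x 30 mm; bystander. Origin under its centre.
- wood_rib: Flat wooden rib 110 x 50 x 6 mm; bystander. Origin under its centre.

How it is judged (in metres and radians):
On the way, in this order (a step that is already met when the one before it is completed fails the run):
1. the wheel is wound at least 1.5 rad, with the dish not touched (value of joint wheel above 1.5 rad and contact force between the fingers and dish below 0.5 N), for 0.1 s.
2. while the wheel runs back, the fingers press the dish at the front with 2 to 7 N for 5 s unbroken (contact force between the fingers and dish between 2 and 7 N and velocity of joint wheel below -0.03 rad/s and y of the grasp point in the frame of station between -0.05 and 0.05 m and x of the grasp point in the frame of station below -0.06 m), for 5 s.
At the end, for the whole second after the job is handed in: the wheel is back home (below 0.05 rad) and at rest, the carriage within 8 mm of its rest position, nothing touched (value of joint wheel below 0.05 rad and velocity of joint wheel above -0.03 rad/s and value of joint carriage between -0.008 and 0.008 m and linear speed of dish below 0.03 m/s).
It fails at once if the fragile dish is pressed with more than 18 N (contact force between any of the arm, the fingers and dish above 18 N).
It fails at once if a bystander is moved by more than 30 mm (distance of any of jar_blue, jar_green, bisque_bowl, water_mug, cork_block, wood_rib from where it was at the start of the episode above 0.03 m).
It also fails if it takes over 72 s, if anything falls off the work surface, if the arm or the gripper's body presses on something with over 40 N, if the wrist force passes 120 N, or if a joint passes its speed limit or range.

ROBOT

A 7-joint arm with a two-finger parallel gripper is mounted at the origin on the work surface. World frame = base frame: x ahead of the robot, y to its left, z up, the work surface at z = 0. Lengths are in mm, angles in rad, forces in N, time in s.
With the tool pointing down it reaches from about 425 to 875 mm from the base axis. Payload 8.4 kg.
Tool frame: the origin (TCP) lies on the centre line of the jaws, within the pads' length; the fingertips stand 14 mm ahead of it and the grasp point (between the pads) lies 5 mm behind it; z points along the fingers, y is the line along which they close (so a half turn about z gives the same grasp; the last joint's range is limited). The gripper opens to 85 mm and grips with 20 to 120 N. Pads are 22 mm wide; open, the fingers measure 114 mm over their backs; the gripper's body (76 mm by 85 mm) begins 54 mm behind the grasp point. The pads swing forward as they close: fully open they stand 13 mm farther back than shut.
Start: joints at [-1.21, 0.333, 0.04, 1.465, -0.013, 1.343, -0.059], TCP at [288.447, 582.463, 245.308] pointing down, gripper open.
Joint ranges: [-2.58, 2.58], [-0.38, 2.09], [-1.3, 1.39], [0.25, 2.4], [-1.5, 4.64], [0.08, 2.09], [-2.65, 2.65]. Speed limits (rad/s): [2.22, 2.22, 2.79, 2.79, 3.14, 3.14, 3.14].

INTERFACE

Orientations are given as a unit quaternion [x, y, z, w].
In Python, from rig import sensors, optics, order, silhouettes gives the robot as it stands.
- The arm moves only by the shell command python3 -m jog 'ROWS' [FORCE]. ROWS is JSON, a list of rows, each an object with "rotation": the turn, a rotation vector about the tool's x, y, z in rad, a list of three; "slide": the shift along the tool's x, y, z in mm, a list of three; "hand": the opening, from 0 (shut) to 1 (fully open). In form: [{"rotation": [wx, wy, wz], "slide": [tx, ty, tz], "hand": hand}, ...]. A call has 1 to 5 rows; each row shifts and turns the commanded pose from where the row before left it, along the tool's axes as they then stand; what a row does not reach is not made up. A row lasts 1/12 s, in which the tool goes at most 41.7 mm and 7.16 degrees, less where a joint would pass 70% of its speed; a pose out of reach is approached as far as the arm can. A call is refused whole if a number of a shift passes 41.7 or a number of a turn 0.125, either way. A call with a gripper value outside its range is refused whole. The fingers move at their own pace and stop on an object; FORCE is the grip in N (left out, the last holds). Time passes only in rows, so rows that do not move let the fingers close. It gives the time, the measured TCP pose, the force, the opening and the grip force at its end, in the units of the state.
- sensors.sense(): the state, without advancing time (a new reading comes with each control period).
- optics.read_camera(name): name is "scene" or "top" or "wrist"; returns a dict with "pixels" (480x640x3 uint8, red, green, blue), "fx", "fy", "cx", "cy" (pixels), "cam_to_world" (4x4, takes a point from camera to world coordinates); the wrist camera has in their place "mount" (4x4, takes a point from camera to tool coordinates, whose origin is the TCP and whose axes are the flange's). Camera axes: x right, y up, looking along -z (the intrinsics and any distortion apply to the point x, -y, -z); pixel columns grow to the right and rows downward; lengths in mm; the calibration is good to about 2 mm. A picture is of the moment at which its call begins: read the wrist's pose just before it. There is no depth.
- order.hand_in(): hands the job in; it is judged then, once.
Trained networks look in a picture, given as the dict that the camera call returned (one of the last four; its "shot" number tells which), for a name from the list of things; names that differ only in an ending like _2 or _b are one class to them, and where a whole thing is asked for, a point or a joint stands for the part that bears it (a point fixed in the world has none). Each returns a list of dicts, best first, with "conf" (0 to 1); they miss things now and then, are a little off and sometimes report something else, mostly with a low value. They report only what shows in the picture. A call takes as long as a camera call.
- silhouettes(picture, thing): "region" (480x640 bool, what is visible of it) and "bbox" ([left, top, right, bottom] in pixels, round what is visible of it).
The state is a dict: "time": time; "joints": joint angles; "joint_velocities": joint speeds; "joint_efforts": joint torques, N m; "eef_pos": TCP position; "tool_rot": TCP orientation; "force": force on the tool from outside, world axes, zero at the start; "wrist_torque": the same for the moment, N m; "grip_width": opening from 0.0 (shut) to 1.0 (fully open); "grasp_force": force on a finger pad.
Only numpy, scipy, OpenCV 4.12 (cv2) and the standard library are available. Lean on these libraries where they do the work, as an engineer would, in place of code of your own. Each camera call takes 0.05 s, during which the arm holds its last target. There are 200 camera calls.

## Working session

There is one attempt and no reset: what is moved stays moved. The work goes in short steps, Python scripts to look and compute and a shell command to move; the robot and the scene stay as the last step left them, time stands still between calls to the robot, and variables do not carry over. Pictures are saved under pics/ and viewed, at most 10 in all, crops included, and the job is handed in when it is done.

```bash
ls; mkdir -p pics; python3 - <<'E'
from rig import sensors, optics, silhouettes
import cv2, numpy as np
s=sensors.sense(); print(s)
for n in("top","scene"):
    p=optics.read_camera(n); cv2.imwrite(f"pics/{n}0.png",p["pixels"][:,:,::-1])
    print(n,p["fx"],p["fy"],p["cx"],p["cy"],np.round(p["cam_to_world"],3).tolist(),[k for k in p if k!='pixels'])
    for t in["station","peg","dish","hub","weight_top","jar_blue","jar_green","bisque_bowl","water_mug","cork_block","wood_rib"]:
        r=silhouettes(p,t)
        for d in r[:2]:
            ys,xs=np.nonzero(d["region"]); print(t,round(d["conf"],2),d["bbox"],xs.mean().round(1),ys.mean().round(1),len(xs))
E
```

```text
pics
{'time': 0.0, 'joints': array([-1.21018118,  0.33390557,  0.03988885,  1.46626889, -0.01338197,
        1.34330492, -0.05851006]), 'joint_velocities': array([-0.00022097,  0.00050621,  0.00119304, -0.00111153, -0.00056527,
        0.001068  ,  0.00106582]), 'joint_efforts': array([ 2.80888789e-04, -6.58554125e+01,  1.36566471e+00, -4.05567706e+01,
        1.68672740e-02,  1.25510723e-02,  1.91444326e-05]), 'eef_pos': array([288.30429533, 582.0799174 , 244.42607655]), 'tool_rot': array([ 2.27905668e-01,  9.73682879e-01, -8.01577080e-04, -1.19668785e-04]), 'force': array([-0.78721459, -0.922894  , -0.39018416]), 'wrist_torque': array([ 0.03648846,  0.02046737, -0.0258947 ]), 'grasp_force': 0.0, 'grip_width': 1.0024679405651606}
top 503.8740051341009 503.8740051341009 317.3593351247911 227.96774800736753 [[0.009, 0.999, -0.049, 404.089], [-1.0, 0.009, -0.012, -9.562], [-0.011, 0.049, 0.999, 1284.546], [0.0, 0.0, 0.0, 1.0]] ['fx', 'fy', 'cx', 'cy', 'cam_to_world', 'shot']
station 0.73 [247.0, 105.5, 427.7, 258.5] 326.6 184.5 18154
peg 0.96 [249.8, 114.2, 389.9, 251.9] 317.0 185.0 15
[... 1221 characters left out ...]
357.6, 463.7] 340.8 444.1 953
weight_top 0.76 [237.8, 172.5, 265.6, 210.8] 251.9 189.0 782
weight_top 0.66 [211.1, 202.5, 356.6, 334.3] 283.3 266.3 15183
jar_blue 0.94 [407.9, 410.7, 438.6, 448.6] 422.4 428.6 1005
jar_blue 0.58 [211.1, 200.1, 354.9, 333.9] 283.4 266.4 15056
jar_green 0.74 [324.9, 426.3, 357.3, 465.0] 340.8 443.8 952
jar_green 0.56 [195.7, 135.8, 370.5, 344.0] 276.1 258.7 19131
bisque_bowl 0.93 [459.5, 364.0, 520.7, 422.0] 490.6 392.4 2640
water_mug 0.92 [270.1, 76.2, 307.4, 125.1] 287.3 100.3 1222
water_mug 0.36 [242.2, 200.2, 326.1, 310.7] 282.4 255.3 7365
cork_block 0.82 [224.3, 116.5, 258.6, 144.1] 239.7 130.5 594
wood_rib 0.67 [167.5, 130.4, 211.0, 151.5] 189.4 139.8 640
```

```bash
sleep 1; ls pics
```

```text
scene0.png
top0.png
```

View pics/top0.png

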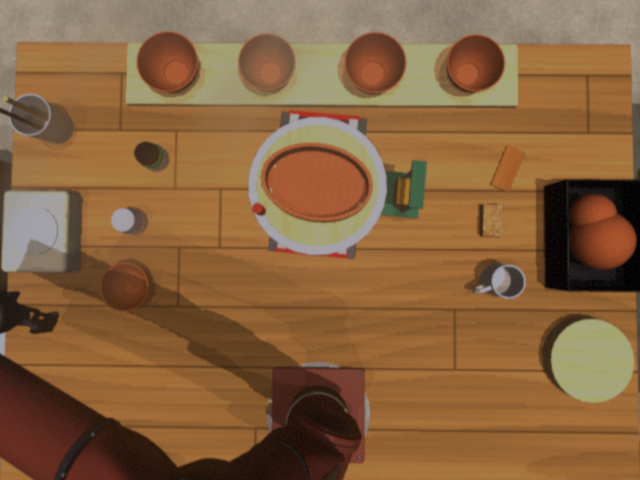

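View pics/scene0.png

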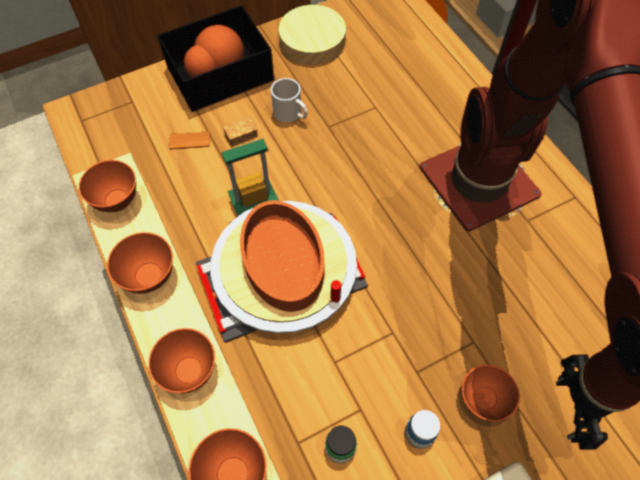

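```bash
cat > h.py <<'E'
import numpy as np, cv2
from rig import sensors, optics, silhouettes
from scipy.optimize import least_squares
def unproj(p,uv,z):
    uv=np.atleast_2d(uv).astype(float); T=p["cam_to_world"]
    d=np.c_[(uv[:,0]-p["cx"])/p["fx"],-(uv[:,1]-p["cy"])/p["fy"],-np.ones(len(uv))]@T[:3,:3].T
    o=T[:3,3]; return o+d*((z-o[2])/d[:,2])[:,None]
def proj(p,X):
    T=p["cam_to_world"]; c=(np.atleast_2d(X)-T[:3,3])@T[:3,:3]
    return np.c_[p["cx"]+p["fx"]*c[:,0]/-c[:,2], p["cy"]-p["fy"]*c[:,1]/-c[:,2]]
def hull(m):
    c=max(cv2.findContours(m.astype(np.uint8),0,cv2.CHAIN_APPROX_NONE)[0],key=cv2.contourArea); return cv2.convexHull(c)[:,0]
def red(p):
    h=cv2.cvtColor(p["pixels"],cv2.COLOR_RGB2HSV).astype(int)
    return ((h[...,0]<4)|(h[...,0]>175))&(h[...,1]>200)&(h[...,2]>110)
E
python3 - <<'E'
from h import *
P={}
for n in("top","scene"):
    p=optics.read_camera(n)
    hb=silhouettes(p,"hub")[0]; 
    m=hb["region"]
    # hull of wheel edge at z=62
    q=unproj(p,hull(m),62)[:,:2]
    r=least_squares(lambda a:np.hypot(*(q-a[:2]).T)-a[2],[*q.mean(0),170],loss="soft_l1",f_scale=2).x
    print(n,"disc",r.round(1))
    m=silhouettes(p,"dish")[0]["region"]
    q=unproj(p,hull(m),130)[:,:2]; e=cv2.fitEllipse(q.astype(np.float32)); print("dish",e)
    ys,xs=np.nonzero(red(p)&(silhouettes(p,"peg")[0]["region"]))
    num,lab,st,ce=cv2.connectedComponentsWithStats((red(p)).astype(np.uint8))
    for i in range(1,num):
        if st[i,4]>15: print(st[i],ce[i].round(1),unproj(p,ce[i],100).round(0)[0][:2],unproj(p,ce[i],137).round(0)[0][:2])
    for t,z in[("weight_top",85),("jar_blue",85),("jar_green",85),("bisque_bowl",40),("water_mug",80),("cork_block",30),("wood_rib",6)]:
        d=silhouettes(p,t)
        if d: ys,xs=np.nonzero(d[0]["region"]); print(t,unproj(p,[xs.mean(),ys.mean()],z)[0].round(0))
E
```

```text
top disc [569.2   6.2 168.5]
dish ((568.3909912109375, 6.631468772888184), (181.17933654785156, 257.3690490722656), 171.09498596191406)
[337 116  11   3  17] [342.2 117.1] [726. -52.] [716. -51.]
weight_top [ 552. -195.   85.]
jar_blue [478. 456.  85.]
jar_green [635. 406.  85.]
bisque_bowl [317. 481.  40.]
water_mug [ 342. -433.   80.]
cork_block [ 490. -427.   30.]
wood_rib [ 624. -476.    6.]
scene disc [567.    8.3 169.9]
dish ((569.98583984375, 17.35719108581543), (181.8502655029297, 284.893310546875), 168.54115295410156)
[198 265  27  67 325] [210.9 298.1] [752.  32.] [753.  49.]
[358 264   6  14  25] [360.5 271.7] [431. 127.] [442. 142.]
[332 281   9   9  64] [335.6 285.4] [496. 131.] [505. 145.]
weight_top [ 551. -197.   85.]
jar_blue [488. 477.  85.]
jar_green [645. 428.  85.]
bisque_bowl [311. 476.  40.]
water_mug [ 348. -414.   80.]
cork_block [ 490. -420.   30.]
wood_rib [ 621. -476.    6.]
```

The top view shows the peg at pixel (258,209) and the wheel centre at (317,185). The posts and weight are at (402,192). The scene view agrees, with the peg at (336,285). That puts the axis at about (568.5, 7), the station yaw at about -5.1° and the peg at about (505,144). First I'll check reach at the front of the wheel, staying high.

```bash
R='{"rotation":[0,0,0],"slide":[-26.6,-31.6,0],"hand":1}'
python3 -m jog '[{"rotation":[0,0,0],"slide":[-14,-16,0],"hand":1},{"rotation":[0,0,0],"slide":[-26,-31,0],"hand":1},{"rotation":[0,0,0],"slide":[-26,-31,0],"hand":1},{"rotation":[0,0,0],"slide":[-26,-31,0],"hand":1},{"rotation":[0,0,0],"slide":[-26,-31,0],"hand":1}]'
python3 -m jog '[{"rotation":[0,0,0],"slide":[-26,-31,0],"hand":1},{"rotation":[0,0,0],"slide":[-26,-31,0],"hand":1},{"rotation":[0,0,0],"slide":[-26,-31,0],"hand":1},{"rotation":[0,0,0],"slide":[-26,-31,0],"hand":1},{"rotation":[0,0,0],"slide":[-26,-31,0],"hand":1}]'
python3 -m jog '[{"rotation":[0,0,0],"slide":[-26,-31,0],"hand":1},{"rotation":[0,0,0],"slide":[-26,-31,0],"hand":1},{"rotation":[0,0,0],"slide":[-26,-31,0],"hand":1},{"rotation":[0,0,0],"slide":[-26,-31,0],"hand":1},{"rotation":[0,0,0],"slide":[-14,-16,0],"hand":1}]'
```

```text
time: 2.72
eef_pos: [332.3, 402.8, 245.3]
tool_rot: [0.228, 0.974, 0.0, -0.0]
force: [1.6, -0.1, 1.3]
grip_width: 1.004
grasp_force: 0.0
time: 3.13
eef_pos: [379.8, 206.1, 245.5]
tool_rot: [0.228, 0.974, 0.0, 0.0]
force: [1.2, 0.5, 0.9]
grip_width: 1.001
grasp_force: 0.0
time: 3.55
eef_pos: [423.8, 25.6, 245.8]
tool_rot: [0.23, 0.973, 0.0, 0.0]
force: [-0.5, -0.9, -0.1]
grip_width: 1.001
grasp_force: 0.0
```

```bash

python3 -m jog '[{"rotation":[0,0,0],"slide":[0,0,40],"hand":1},{"rotation":[0,0,0],"slide":[0,0,40],"hand":1},{"rotation":[0,0,0],"slide":[0,0,40],"hand":1},{"rotation":[0,0,0],"slide":[10,-5,0],"hand":1},{"rotation":[0,0,0],"slide":[0,0,0],"hand":1}]'; python3 - <<'E'
from rig import sensors
s=sensors.sense();print(s["joints"].round(3),s["eef_pos"],s["tool_rot"],s["force"])
E
```

```text
time: 3.97
eef_pos: [409.3, 29.4, 122.9]
tool_rot: [0.228, 0.974, -0.002, -0.003]
force: [-0.1, -0.5, -0.1]
grip_width: 1.0
grasp_force: 0.0
[-0.738 -0.079  0.544  2.182  0.049  1.034  0.889] [409.254127    29.39571928 122.92911628] [ 0.22815784  0.97361916 -0.00181853 -0.00253687] [-0.11316611 -0.45547297 -0.13541366]
```

```bash

python3 -m jog '[{"rotation":[0,0,0],"slide":[0,0,-41],"hand":1},{"rotation":[0,0,0],"slide":[0,0,-41],"hand":1},{"rotation":[0,0,0],"slide":[-8.8,36,0],"hand":1},{"rotation":[0,0,0],"slide":[-8.8,36,0],"hand":1},{"rotation":[0,0,0],"slide":[-8.8,36,0],"hand":1}]'
python3 -m jog '[{"rotation":[0,0,0],"slide":[-8.8,36,0],"hand":1},{"rotation":[0,0,0.112],"slide":[0,0,0],"hand":1},{"rotation":[0,0,0.112],"slide":[0,0,0],"hand":1},{"rotation":[0,0,0.112],"slide":[0,0,0],"hand":1},{"rotation":[0,0,0.112],"slide":[0,0,0],"hand":1}]'
python3 -m jog '[{"rotation":[0,0,0.112],"slide":[0,0,0],"hand":1},{"rotation":[0,0,0.112],"slide":[0,0,0],"hand":1},{"rotation":[0,0,0],"slide":[0,0,0],"hand":1}]'
python3 - <<'E'
from h import *
from scipy.spatial.transform import Rotation as R
s=sensors.sense();print(s["joints"].round(3),s["eef_pos"]);M=R.from_quat(s["tool_rot"]).as_matrix();print(M[:,1],np.degrees(np.arctan2(M[1,1],M[0,1])))
p=optics.read_camera("wrist");cv2.imwrite("pics/w1.png",p["pixels"][:,:,::-1]);T=np.eye(4);T[:3,:3]=M;T[:3,3]=s["eef_pos"]
p["cam_to_world"]=T@p["mount"];print(p["mount"].round(2).tolist())
num,lab,st,ce=cv2.connectedComponentsWithStats((red(p)).astype(np.uint8))
for i in range(1,num):
    if st[i,4]>60: print(st[i],ce[i].round(1),unproj(p,ce[i],100).round(0)[0][:2],unproj(p,ce[i],137).round(0)[0][:2])
print(proj(p,[[505,144,137],[505,144,62]]))
E
```

```text
time: 4.38
eef_pos: [486.2, 117.1, 210.8]
tool_rot: [0.228, 0.974, 0.003, 0.002]
force: [1.3, -0.6, 0.7]
grip_width: 1.003
grasp_force: 0.0
time: 4.8
eef_pos: [508.6, 144.2, 208.8]
tool_rot: [0.441, 0.898, 0.001, 0.001]
force: [0.5, -0.2, 0.1]
grip_width: 0.998
grasp_force: 0.0
time: 5.05
eef_pos: [508.5, 144.1, 208.9]
tool_rot: [0.538, 0.843, 0.001, 0.001]
force: [0.6, -0.1, -0.0]
grip_width: 0.997
grasp_force: 0.0
[-0.852  0.106  0.532  1.834 -0.058  1.214  0.132] [508.49982906 144.07738018 208.86304744]
[0.90724274 0.42059872 0.0027069 ] 24.87249003783595
[[0.0, 0.95, 0.32, 84.92], [1.0, -0.0, 0.0, 1.3], [0.0, 0.32, -0.95, -129.05], [0.0, 0.0, 0.0, 1.0]]
[140 189  47  66 725] [163.3 217.8] [425. 120.] [432. 136.]
[ 283  239   44   43 1390] [304.9 259.7] [510. 131.] [504. 145.]
[535 381  14  15 112] [540.9 387.7] [691. 113.] [657. 130.]
[[305.84744525 261.53104419]
 [307.88218047 218.53886389]]
```

View pics/w1.png

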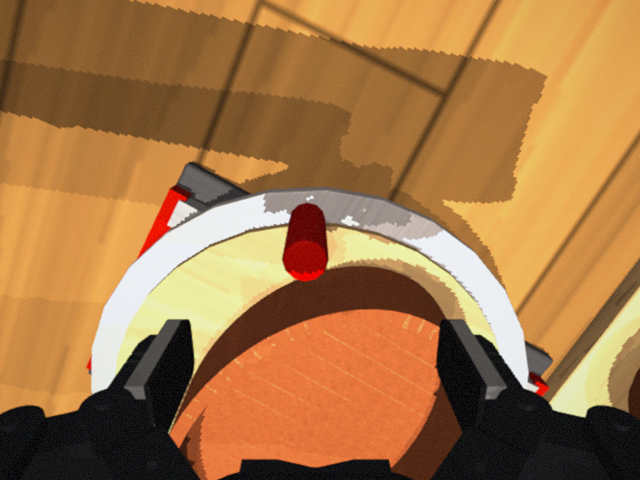

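The wrist view shows the peg at (305,260), which confirms its position at about (504.5,144.5), between the open fingers. I'll descend and close on it.

```bash

python3 -m jog '[{"rotation":[0,0,0],"slide":[2,-3.5,0],"hand":1},{"rotation":[0,0,0],"slide":[0,0,31],"hand":1},{"rotation":[0,0,0],"slide":[0,0,31],"hand":1},{"rotation":[0,0,0],"slide":[0,0,31],"hand":1},{"rotation":[0,0,0],"slide":[0,0,0],"hand":0.5}]' 20
python3 -m jog '[{"rotation":[0,0,0],"slide":[0,0,0],"hand":0.15},{"rotation":[0,0,0],"slide":[0,0,0],"hand":0.15},{"rotation":[0,0,0],"slide":[0,0,0],"hand":0.15},{"rotation":[0,0,0],"slide":[0,0,0],"hand":0.15},{"rotation":[0,0,0],"slide":[0,0,0],"hand":0.15}]' 20
```

```text
time: 5.52
eef_pos: [500.3, 143.1, 109.7]
tool_rot: [0.535, 0.845, -0.003, -0.002]
force: [-2.4, 0.0, -0.5]
grip_width: 0.882
grasp_force: 0.0
time: 5.93
eef_pos: [504.6, 143.8, 116.1]
tool_rot: [0.536, 0.844, 0.001, 0.001]
force: [0.9, -3.5, 5.8]
grip_width: 0.274
grasp_force: 20.4
```

```bash
cat > w.py <<'E'
from h import *
from scipy.spatial.transform import Rotation as R
s=sensors.sense();M=R.from_quat(s["tool_rot"]).as_matrix();d=s["eef_pos"][:2]-[568.5,7];e=np.radians(-5.1)
b=np.degrees(np.arctan2(d[1],d[0]));print("r",np.hypot(*d).round(1),"wheel",np.radians(114.9-b).round(3),"tooly",np.degrees(np.arctan2(M[1,1],M[0,1])).round(1),"want",round(b-90,1),s["force"].round(1),s["eef_pos"].round(1),s["time"])
E
python3 -m jog '[{"rotation":[0,0,0.02],"slide":[0,3,0],"hand":0.15},{"rotation":[0,0,0.04],"slide":[0,6,0],"hand":0.15},{"rotation":[0,0,0.04],"slide":[0,6,0],"hand":0.15},{"rotation":[0,0,0.04],"slide":[0,6,0],"hand":0.15},{"rotation":[0,0,0.04],"slide":[0,6,0],"hand":0.15}]' 30;python3 w.py
```

```text
time: 6.35
eef_pos: [529.0, 149.8, 116.0]
tool_rot: [0.611, 0.791, -0.002, 0.001]
force: [-9.1, -15.7, 14.9]
grip_width: 0.272
grasp_force: 30.2
r 148.1 wheel 0.165 tooly 14.6 want 15.5 [ -9.1 -15.7  14.9] [529.  149.8 116. ] 6.35
```

```bash

python3 -m jog '[{"rotation":[0,0,0.04],"slide":[-1,6,0],"hand":0.36},{"rotation":[0,0,0.04],"slide":[-0.5,6,0],"hand":0.36},{"rotation":[0,0,0.04],"slide":[0,6,0],"hand":0.36},{"rotation":[0,0,0.04],"slide":[0,6,0],"hand":0.36},{"rotation":[0,0,0.04],"slide":[0,6,0],"hand":0.36}]' 20;python3 w.py
```

```text
time: 6.77
eef_pos: [556.5, 155.1, 114.7]
tool_rot: [0.687, 0.727, -0.003, -0.001]
force: [-14.7, -10.4, 9.9]
grip_width: 0.361
grasp_force: 7.5
r 148.6 wheel 0.354 tooly 3.2 want 4.6 [-14.7 -10.4   9.9] [556.5 155.1 114.7] 6.7667
```

```bash

python3 -m jog '[{"rotation":[0,0,0.04],"slide":[-0.5,6,0],"hand":0.36},{"rotation":[0,0,0.04],"slide":[-0.5,6,0],"hand":0.36},{"rotation":[0,0,0.04],"slide":[0,6,0],"hand":0.36},{"rotation":[0,0,0.04],"slide":[0,6,0],"hand":0.36},{"rotation":[0,0,0.04],"slide":[0,6,0],"hand":0.36}]' 20;python3 w.py
python3 -m jog '[{"rotation":[0,0,0.04],"slide":[0,6,0],"hand":0.36},{"rotation":[0,0,0.04],"slide":[0,6,0],"hand":0.36},{"rotation":[0,0,0.04],"slide":[0,6,0],"hand":0.36},{"rotation":[0,0,0.04],"slide":[0,6,0],"hand":0.36},{"rotation":[0,0,0.04],"slide":[0,6,0],"hand":0.36}]' 20;python3 w.py
```

```text
time: 7.18
eef_pos: [585.6, 156.5, 114.6]
tool_rot: [0.755, 0.655, -0.002, -0.003]
force: [-18.4, 1.1, 9.9]
grip_width: 0.363
grasp_force: 8.8
r 150.4 wheel 0.548 tooly -8.1 want -6.5 [-18.4   1.1   9.9] [585.6 156.5 114.6] 7.1833
time: 7.6
eef_pos: [614.3, 154.1, 114.7]
tool_rot: [0.816, 0.578, -0.001, -0.004]
force: [-17.9, 12.1, 8.9]
grip_width: 0.363
grasp_force: 10.7
r 154.1 wheel 0.737 tooly -19.4 want -17.3 [-17.9  12.1   8.9] [614.3 154.1 114.7] 7.6
```

```bash

python3 -m jog '[{"rotation":[0,0,0.038],"slide":[-0.5,6,0],"hand":0.36},{"rotation":[0,0,0.038],"slide":[-0.5,6,0],"hand":0.36},{"rotation":[0,0,0.038],"slide":[-0.5,6,0],"hand":0.36},{"rotation":[0,0,0.038],"slide":[-0.5,6,0],"hand":0.36},{"rotation":[0,0,0.038],"slide":[-0.5,6,0],"hand":0.36}]' 20;python3 w.py
python3 -m jog '[{"rotation":[0,0,0.038],"slide":[-0.5,6,0],"hand":0.36},{"rotation":[0,0,0.038],"slide":[-0.5,6,0],"hand":0.36},{"rotation":[0,0,0.038],"slide":[-0.5,6,0],"hand":0.36},{"rotation":[0,0,0.038],"slide":[-0.5,6,0],"hand":0.36},{"rotation":[0,0,0.038],"slide":[-0.5,6,0],"hand":0.36}]' 20;python3 w.py
```

```text
time: 8.02
eef_pos: [641.0, 147.0, 114.8]
tool_rot: [0.866, 0.5, 0.001, -0.007]
force: [-15.0, 30.5, 4.5]
grip_width: 0.357
grasp_force: 13.8
r 157.7 wheel 0.913 tooly -30.0 want -27.4 [-15.   30.5   4.5] [641.  147.  114.8] 8.0167
time: 8.43
eef_pos: [665.5, 132.4, 114.8]
tool_rot: [0.909, 0.417, 0.002, -0.009]
force: [-6.8, 37.5, 0.1]
grip_width: 0.363
grasp_force: 15.2
r 158.5 wheel 1.093 tooly -40.7 want -37.7 [-6.8 37.5  0.1] [665.5 132.4 114.8] 8.4333
```

```bash

python3 -m jog '[{"rotation":[0,0,0.02],"slide":[1.5,4,0],"hand":0.4},{"rotation":[0,0,0.02],"slide":[1.5,5,0],"hand":0.4},{"rotation":[0,0,0.02],"slide":[0.5,5,0],"hand":0.4},{"rotation":[0,0,0.03],"slide":[0,5,0],"hand":0.4},{"rotation":[0,0,0.03],"slide":[0,5,0],"hand":0.4}]' 20;python3 w.py
```

```text
time: 8.85
eef_pos: [685.8, 113.1, 114.6]
tool_rot: [0.933, 0.361, 0.001, -0.006]
force: [-6.6, 23.6, 0.4]
grip_width: 0.403
grasp_force: 10.9
r 158.2 wheel 1.27 tooly -47.7 want -47.9 [-6.6 23.6  0.4] [685.8 113.1 114.6] 8.85
```

```bash

python3 -m jog '[{"rotation":[0,0,0.03],"slide":[-0.3,5,0],"hand":0.4},{"rotation":[0,0,0.03],"slide":[-0.3,5,0],"hand":0.4},{"rotation":[0,0,0.03],"slide":[-0.3,5,0],"hand":0.4},{"rotation":[0,0,0.03],"slide":[-0.3,5,0],"hand":0.4},{"rotation":[0,0,0.03],"slide":[-0.3,5,0],"hand":0.4}]' 20;python3 w.py
python3 -m jog '[{"rotation":[0,0,0.03],"slide":[-0.3,5,0],"hand":0.4},{"rotation":[0,0,0.03],"slide":[-0.3,5,0],"hand":0.4},{"rotation":[0,0,0.03],"slide":[-0.3,5,0],"hand":0.4},{"rotation":[0,0,0.03],"slide":[-0.3,5,0],"hand":0.4},{"rotation":[0,0,0.03],"slide":[-0.3,5,0],"hand":0.4}]' 20;python3 w.py
```

```text
time: 9.27
eef_pos: [700.9, 91.8, 114.6]
tool_rot: [0.957, 0.289, 0.001, -0.006]
force: [-3.0, 22.6, -2.1]
grip_width: 0.401
grasp_force: 10.1
r 157.2 wheel 1.436 tooly -56.4 want -57.4 [-3.  22.6 -2.1] [700.9  91.8 114.6] 9.2667
time: 9.68
eef_pos: [712.5, 68.4, 114.6]
tool_rot: [0.976, 0.217, 0.001, -0.005]
force: [-3.3, 19.9, -1.4]
grip_width: 0.4
grasp_force: 9.5
r 156.6 wheel 1.602 tooly -65.0 want -66.9 [-3.3 19.9 -1.4] [712.5  68.4 114.6] 9.6833
```

```bash

python3 -m jog '[{"rotation":[0,0,0.03],"slide":[-0.3,5,0],"hand":0.4},{"rotation":[0,0,0.03],"slide":[-0.3,5,0],"hand":0.4},{"rotation":[0,0,0.03],"slide":[-0.3,5,0],"hand":0.4},{"rotation":[0,0,0.03],"slide":[-0.3,5,0],"hand":0.4},{"rotation":[0,0,0.03],"slide":[-0.3,4,0],"hand":0.4}]' 20;python3 w.py
python3 -m jog '[{"rotation":[0,0,0.03],"slide":[-0.3,3,0],"hand":0.4},{"rotation":[0,0,0.03],"slide":[0,2,0],"hand":0.4},{"rotation":[0,0,0.0],"slide":[0,0,0],"hand":0.4},{"rotation":[0,0,0],"slide":[0,0,0],"hand":0.4},{"rotation":[0,0,0],"slide":[0,0,0],"hand":0.4}]' 20;python3 w.py
python3 - <<'E'
from h import *
p=optics.read_camera("top");cv2.imwrite("pics/top2.png",p["pixels"][:,:,::-1])
m=silhouettes(p,"dish")[0]["region"]; q=unproj(p,hull(m),130)[:,:2]; e=cv2.fitEllipse(q.astype(np.float32)); print("dish",e)
E
```

```text
time: 10.1
eef_pos: [720.2, 44.3, 114.6]
tool_rot: [0.99, 0.142, 0.0, -0.005]
force: [-1.1, 16.0, -1.7]
grip_width: 0.4
grasp_force: 8.2
r 156.2 wheel 1.764 tooly -73.6 want -76.2 [-1.1 16.  -1.7] [720.2  44.3 114.6] 10.1
time: 10.52
eef_pos: [720.9, 34.4, 114.8]
tool_rot: [0.994, 0.111, 0.0, -0.002]
force: [-1.9, 4.9, -1.6]
grip_width: 0.4
grasp_force: 2.7
r 154.8 wheel 1.827 tooly -77.2 want -79.8 [-1.9  4.9 -1.6] [720.9  34.4 114.8] 10.5167
dish ((569.6445922851562, 1.582137107849121), (167.7445526123047, 265.6404724121094), 70.36431884765625)
```

View pics/top2.png

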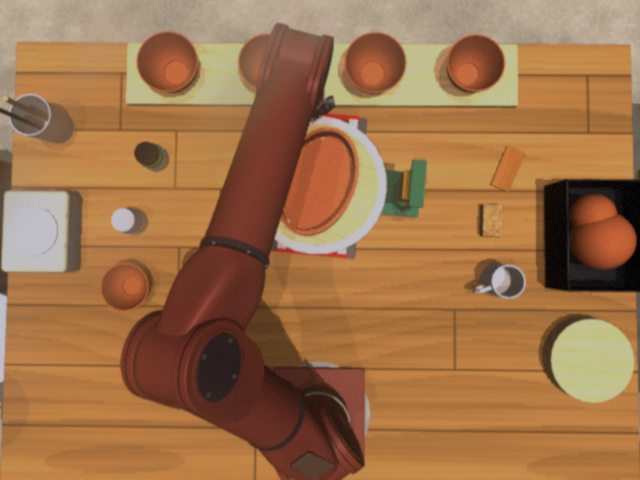

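The dish's long axis gives a wheel angle of about 1.76 rad, so it is wound. Next I release, lift, shut the fingers and go to the front.

```bash

python3 -m jog '[{"rotation":[0,0,0],"slide":[0,-2,0],"hand":0.7},{"rotation":[0,0,0],"slide":[0,0,-30],"hand":0.7},{"rotation":[0,0,0],"slide":[0,0,-40],"hand":0.5},{"rotation":[0,0,0.104],"slide":[0,0,-15],"hand":0},{"rotation":[0,0,0.104],"slide":[0,0,0],"hand":0}]' 20
python3 -m jog '[{"rotation":[0,0,0.104],"slide":[0,0,0],"hand":0},{"rotation":[0,0,0],"slide":[-25,3,0],"hand":0},{"rotation":[0,0,0],"slide":[-40,5.5,0],"hand":0},{"rotation":[0,0,0],"slide":[-40,5.5,0],"hand":0},{"rotation":[0,0,0],"slide":[-40,5.5,0],"hand":0}]' 20
python3 -m jog '[{"rotation":[0,0,0],"slide":[-40,5.5,0],"hand":0},{"rotation":[0,0,0],"slide":[-40,5.5,0],"hand":0},{"rotation":[0,0,0],"slide":[-40,5,0],"hand":0},{"rotation":[0,0,0],"slide":[-25,3,0],"hand":0},{"rotation":[0,0,0],"slide":[-10,0,0],"hand":0}]' 20
python3 w.py; cat >> w.py <<'E'
ex=np.array([np.cos(e),np.sin(e)]);ey=np.array([-ex[1],ex[0]])
print("stn x,y",(d@ex).round(1),(d@ey).round(1),"Fx",(s["force"][:2]@ex).round(2),"Fy",(s["force"][:2]@ey).round(2))
E
python3 w.py
```

```text
time: 11.03
eef_pos: [722.6, 32.2, 205.7]
tool_rot: [1.0, 0.004, 0.004, -0.0]
force: [-0.3, -0.2, -0.1]
grip_width: 0.277
grasp_force: 0.0
time: 11.45
eef_pos: [572.9, 26.5, 199.1]
tool_rot: [0.999, -0.046, -0.0, 0.0]
force: [0.3, 0.2, 2.3]
grip_width: -0.001
grasp_force: 0.0
time: 11.87
eef_pos: [452.2, 24.0, 204.6]
tool_rot: [0.999, -0.048, -0.003, -0.002]
force: [0.3, 0.9, -1.0]
grip_width: 0.004
grasp_force: 0.0
r 117.5 wheel -0.991 tooly -95.5 want 81.7 [ 0.3  0.9 -1. ] [452.2  24.  204.6] 11.8667
r 117.5 wheel -0.991 tooly -95.5 want 81.7 [ 0.3  0.9 -1. ] [452.2  24.  204.6] 11.8667
stn x,y -117.3 6.6 Fx 0.21 Fy 0.94
```

```bash

python3 -m jog '[{"rotation":[0,0,0],"slide":[-20,3,0],"hand":0},{"rotation":[0,0,0],"slide":[-15,3,0],"hand":0},{"rotation":[0,0,0],"slide":[0,0,0],"hand":0}]' 20
python3 w.py
```

```text
time: 12.12
eef_pos: [416.4, 21.6, 204.7]
tool_rot: [0.999, -0.048, -0.003, -0.002]
force: [-0.0, 0.1, -0.2]
grip_width: 0.003
grasp_force: 0.0
r 152.8 wheel -1.041 tooly -95.5 want 84.5 [-0.   0.1 -0.2] [416.4  21.6 204.7] 12.1167
stn x,y -152.8 1.0 Fx -0.04 Fy 0.06
```

```bash

python3 -m jog '[{"rotation":[0,0,0],"slide":[-2,1,32],"hand":0},{"rotation":[0,0,0],"slide":[0,0,32],"hand":0},{"rotation":[0,0,0],"slide":[0,0,31],"hand":0},{"rotation":[0,0,0],"slide":[0,0,0],"hand":0},{"rotation":[0,0,0],"slide":[0,0,0],"hand":0}]' 20
python3 w.py; python3 - <<'E'
from h import *
p=optics.read_camera("top");cv2.imwrite("pics/top3.png",p["pixels"][60:330,160:520,::-1])
m=silhouettes(p,"dish")[0]["region"]; q=unproj(p,hull(m),130)[:,:2]; e=cv2.fitEllipse(q.astype(np.float32)); print("dish",e)
p=optics.read_camera("scene");cv2.imwrite("pics/sc3.png",p["pixels"][60:400,100:500,::-1]);m=silhouettes(p,"dish")[0]["region"];q=unproj(p,hull(m),130)[:,:2]; e=cv2.fitEllipse(q.astype(np.float32)); print("dish",e)
h=cv2.connectedComponentsWithStats(red(p).astype(np.uint8))
for a,b in zip(h[2],h[3]):
  if 30<a[4]<200: print(a,unproj(p,b,137))
E
python3 w.py
```

```text
time: 12.53
eef_pos: [415.4, 20.3, 109.6]
tool_rot: [0.999, -0.049, -0.004, 0.002]
force: [0.6, -0.4, 0.9]
grip_width: 0.003
grasp_force: 0.0
r 153.7 wheel -1.049 tooly -95.6 want 85.0 [ 0.6 -0.4  0.9] [415.4  20.3 109.6] 12.5333
stn x,y -153.7 -0.4 Fx 0.58 Fy -0.35
dish ((569.80615234375, 7.474226951599121), (177.35220336914062, 258.1347351074219), 81.18291473388672)
dish ((570.0005493164062, 17.950654983520508), (206.70497131347656, 265.71978759765625), 86.16022491455078)
[234 294   9  10  75] [[701.83110211  76.60544757 137.        ]]
r 152.3 wheel -1.041 tooly -95.5 want 84.6 [-0.1 -0.5 -0.3] [416.9  21.5 111.1] 12.7333
stn x,y -152.3 0.9 Fx -0.09 Fy -0.48
```

View pics/sc3.png

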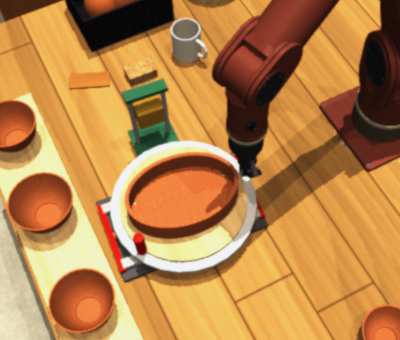

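The scene crop shows the peg at (140,244), which gives a wheel angle of about 1.52 rad and a run-back speed of about 0.115 rad/s. The shut fingers stand just outside the front wall at (250,170). Now I approach.

```bash

python3 -m jog '[{"rotation":[0,0,0],"slide":[2,0,0],"hand":0},{"rotation":[0,0,0],"slide":[2,0,0],"hand":0},{"rotation":[0,0,0],"slide":[1.5,0,0],"hand":0},{"rotation":[0,0,0],"slide":[1,0,0],"hand":0},{"rotation":[0,0,0],"slide":[0.8,0,0],"hand":0}]' 20
python3 w.py|tail -1
python3 -m jog '[{"rotation":[0,0,0],"slide":[0.8,0,0],"hand":0},{"rotation":[0,0,0],"slide":[0.8,0,0],"hand":0},{"rotation":[0,0,0],"slide":[0.8,0,0],"hand":0}]' 20
python3 w.py|tail -1
```

```text
time: 13.15
eef_pos: [423.0, 20.3, 109.5]
tool_rot: [0.999, -0.048, -0.003, 0.0]
force: [0.2, 0.7, -1.4]
grip_width: 0.003
grasp_force: 0.0
stn x,y -146.1 0.3 Fx 0.13 Fy 0.72
time: 13.4
eef_pos: [425.2, 20.1, 109.4]
tool_rot: [0.999, -0.048, -0.003, 0.0]
force: [-0.3, 0.6, 0.2]
grip_width: 0.0
grasp_force: 0.0
stn x,y -143.9 0.3 Fx -0.31 Fy 0.58
```

```bash

python3 -m jog '[{"rotation":[0,0,0],"slide":[1,0,0],"hand":0},{"rotation":[0,0,0],"slide":[1,0,0],"hand":0},{"rotation":[0,0,0],"slide":[1,0,0],"hand":0}]' 20
python3 w.py|tail -1
python3 -m jog '[{"rotation":[0,0,0],"slide":[1,0,0],"hand":0},{"rotation":[0,0,0],"slide":[1,0,0],"hand":0},{"rotation":[0,0,0],"slide":[1,0,0],"hand":0}]' 20
python3 w.py|tail -1
```

```text
time: 13.65
eef_pos: [428.0, 19.7, 109.3]
tool_rot: [0.999, -0.048, -0.003, 0.0]
force: [-1.1, 0.3, -0.6]
grip_width: -0.002
grasp_force: 0.1
stn x,y -141.1 0.2 Fx -1.07 Fy 0.16
time: 13.9
eef_pos: [430.8, 19.4, 109.2]
tool_rot: [0.999, -0.048, -0.004, 0.0]
force: [-3.0, -1.0, -0.0]
grip_width: 0.0
grasp_force: 1.4
stn x,y -138.3 0.1 Fx -2.91 Fy -1.29
```

```bash

python3 -m jog '[{"rotation":[0,0,0],"slide":[0.8,0,0],"hand":0},{"rotation":[0,0,0],"slide":[0.6,0,0],"hand":0},{"rotation":[0,0,0],"slide":[0.4,0,0],"hand":0},{"rotation":[0,0,0],"slide":[0.3,0,0],"hand":0}]' 20
python3 w.py|tail -1
```

```text
time: 14.23
eef_pos: [432.9, 19.2, 109.2]
tool_rot: [0.999, -0.048, -0.003, 0.0]
force: [-4.0, -0.5, 0.2]
grip_width: 0.004
grasp_force: 1.9
stn x,y -136.1 0.1 Fx -3.94 Fy -0.9
```

```bash

python3 -m jog '[{"rotation":[0,0,0],"slide":[0.3,0,0],"hand":0},{"rotation":[0,0,0],"slide":[0.3,0,0],"hand":0},{"rotation":[0,0,0],"slide":[0.3,0,0],"hand":0},{"rotation":[0,0,0],"slide":[0.3,0,0],"hand":0}]' 20
python3 w.py|tail -1
```

```text
time: 14.57
eef_pos: [434.2, 19.1, 109.2]
tool_rot: [0.999, -0.048, -0.003, 0.0]
force: [-5.8, -0.8, 0.2]
grip_width: 0.001
grasp_force: 2.3
stn x,y -134.8 0.2 Fx -5.74 Fy -1.36
```

```bash

python3 -m jog '[{"rotation":[0,0,0],"slide":[0,0,0],"hand":0},{"rotation":[0,0,0],"slide":[0.1,0,0],"hand":0},{"rotation":[0,0,0],"slide":[0.2,0,0],"hand":0}]' 20
python3 w.py|tail -1
```

```text
time: 14.82
eef_pos: [434.6, 19.1, 109.3]
tool_rot: [0.999, -0.048, -0.003, 0.0]
force: [-6.4, -0.4, 0.1]
grip_width: 0.001
grasp_force: 2.3
stn x,y -134.4 0.2 Fx -6.37 Fy -0.95
```

```bash

python3 -m jog '[{"rotation":[0,0,0],"slide":[-0.7,0,0],"hand":0},{"rotation":[0,0,0],"slide":[-0.3,0,0],"hand":0},{"rotation":[0,0,0],"slide":[0,0,0],"hand":0}]' 20
python3 w.py|tail -1
```

```text
time: 15.07
eef_pos: [433.9, 19.4, 109.4]
tool_rot: [0.999, -0.048, -0.003, 0.0]
force: [-3.8, -0.2, -0.7]
grip_width: 0.001
grasp_force: 1.4
stn x,y -135.2 0.4 Fx -3.75 Fy -0.57
```

```bash

python3 -m jog '[{"rotation":[0,0,0],"slide":[0.2,0,0],"hand":0},{"rotation":[0,0,0],"slide":[0.2,0,0],"hand":0},{"rotation":[0,0,0],"slide":[0.2,0,0],"hand":0},{"rotation":[0,0,0],"slide":[0.2,0,0],"hand":0}]' 20
python3 w.py|tail -1
```

```text
time: 15.4
eef_pos: [434.7, 19.2, 109.4]
tool_rot: [0.999, -0.048, -0.003, 0.0]
force: [-3.3, -0.9, 1.2]
grip_width: 0.002
grasp_force: 1.4
stn x,y -134.4 0.2 Fx -3.18 Fy -1.23
```

```bash

python3 -m jog '[{"rotation":[0,0,0],"slide":[0.4,0,0],"hand":0},{"rotation":[0,0,0],"slide":[0.4,0,0],"hand":0},{"rotation":[0,0,0],"slide":[0.3,0,0],"hand":0},{"rotation":[0,0,0],"slide":[0.3,0,0],"hand":0}]' 20
python3 w.py|tail -1
```

```text
time: 15.73
eef_pos: [435.9, 19.0, 109.3]
tool_rot: [0.999, -0.048, -0.003, 0.0]
force: [-2.9, 0.2, -1.0]
grip_width: -0.001
grasp_force: 1.7
stn x,y -133.2 0.1 Fx -2.92 Fy -0.03
```

```bash

python3 -m jog '[{"rotation":[0,0,0],"slide":[0.7,0,0],"hand":0},{"rotation":[0,0,0],"slide":[0.6,0,0],"hand":0},{"rotation":[0,0,0],"slide":[0.4,0,0],"hand":0},{"rotation":[0,0,0],"slide":[0.4,0,0],"hand":0}]' 20
python3 w.py|tail -1
```

```text
time: 16.07
eef_pos: [438.0, 18.9, 109.3]
tool_rot: [0.999, -0.048, -0.003, 0.0]
force: [-4.1, 0.9, 2.2]
grip_width: -0.001
grasp_force: 2.0
stn x,y -131.1 0.3 Fx -4.18 Fy 0.52
```

```bash

python3 -m jog '[{"rotation":[0,0,0],"slide":[0.3,0,0],"hand":0},{"rotation":[0,0,0],"slide":[0.3,0,0],"hand":0},{"rotation":[0,0,0],"slide":[0.3,0,0],"hand":0},{"rotation":[0,0,0],"slide":[0.3,0,0],"hand":0}]' 20
python3 w.py|tail -1
```

```text
time: 16.4
eef_pos: [439.3, 18.7, 109.3]
tool_rot: [0.999, -0.048, -0.003, 0.0]
force: [-4.4, -0.4, 0.2]
grip_width: 0.001
grasp_force: 1.8
stn x,y -129.8 0.2 Fx -4.37 Fy -0.79
```

```bash

python3 -m jog '[{"rotation":[0,0,0],"slide":[0.3,0,0],"hand":0},{"rotation":[0,0,0],"slide":[0.3,0,0],"hand":0},{"rotation":[0,0,0],"slide":[0.3,0,0],"hand":0},{"rotation":[0,0,0],"slide":[0.3,0,0],"hand":0}]' 20
python3 w.py|tail -1
```

```text
time: 16.73
eef_pos: [440.5, 18.7, 109.3]
tool_rot: [0.999, -0.048, -0.003, 0.0]
force: [-3.6, -0.1, -0.2]
grip_width: -0.002
grasp_force: 1.7
stn x,y -128.5 0.2 Fx -3.59 Fy -0.39
```

```bash

python3 -m jog '[{"rotation":[0,0,0],"slide":[0.6,0,0],"hand":0},{"rotation":[0,0,0],"slide":[0.5,0,0],"hand":0},{"rotation":[0,0,0],"slide":[0.5,0,0],"hand":0},{"rotation":[0,0,0],"slide":[0.4,0,0],"hand":0}]' 20
python3 w.py|tail -1
```

```text
time: 17.07
eef_pos: [442.5, 18.4, 109.3]
tool_rot: [0.999, -0.048, -0.003, 0.0]
force: [-4.1, 0.4, 0.4]
grip_width: 0.002
grasp_force: 1.7
stn x,y -126.5 0.2 Fx -4.11 Fy 0.07
```

```bash

python3 -m jog '[{"rotation":[0,0,0],"slide":[0.45,0,0],"hand":0},{"rotation":[0,0,0],"slide":[0.45,0,0],"hand":0},{"rotation":[0,0,0],"slide":[0.45,0,0],"hand":0},{"rotation":[0,0,0],"slide":[0.45,0,0],"hand":0}]' 20
python3 w.py|tail -1
```

```text
time: 17.4
eef_pos: [444.2, 18.2, 109.3]
tool_rot: [0.999, -0.048, -0.003, 0.0]
force: [-3.7, -0.2, 0.6]
grip_width: 0.002
grasp_force: 1.7
stn x,y -124.8 0.1 Fx -3.68 Fy -0.57
```

```bash

python3 -m jog '[{"rotation":[0,0,0],"slide":[0.6,0,0],"hand":0},{"rotation":[0,0,0],"slide":[0.6,0,0],"hand":0},{"rotation":[0,0,0],"slide":[0.5,0,0],"hand":0},{"rotation":[0,0,0],"slide":[0.5,0,0],"hand":0}]' 20
python3 w.py|tail -1
```

```text
time: 17.73
eef_pos: [446.3, 18.0, 109.2]
tool_rot: [0.999, -0.048, -0.003, 0.0]
force: [-3.2, -1.1, 1.3]
grip_width: 0.002
grasp_force: 2.1
stn x,y -122.7 0.1 Fx -3.12 Fy -1.33
```

```bash

python3 -m jog '[{"rotation":[0,0,0],"slide":[0.7,0,0],"hand":0},{"rotation":[0,0,0],"slide":[0.7,0,0],"hand":0},{"rotation":[0,0,0],"slide":[0.6,0,0],"hand":0},{"rotation":[0,0,0],"slide":[0.5,0,0],"hand":0}]' 20
python3 w.py|tail -1
```

```text
time: 18.07
eef_pos: [448.8, 17.7, 109.2]
tool_rot: [0.999, -0.048, -0.003, 0.0]
force: [-5.1, 0.5, -0.4]
grip_width: 0.0
grasp_force: 2.5
stn x,y -120.2 0.0 Fx -5.1 Fy 0.07
```

```bash

python3 -m jog '[{"rotation":[0,0,0],"slide":[0.4,0,0],"hand":0},{"rotation":[0,0,0],"slide":[0.4,0,0],"hand":0},{"rotation":[0,0,0],"slide":[0.45,0,0],"hand":0},{"rotation":[0,0,0],"slide":[0.45,0,0],"hand":0}]' 20
python3 w.py|tail -1
```

```text
time: 18.4
eef_pos: [450.3, 17.5, 109.1]
tool_rot: [0.999, -0.048, -0.003, 0.0]
force: [-5.5, 0.0, 0.7]
grip_width: -0.0
grasp_force: 2.6
stn x,y -118.6 -0.1 Fx -5.49 Fy -0.45
```

```bash

python3 -m jog '[{"rotation":[0,0,0],"slide":[0.2,0,0],"hand":0},{"rotation":[0,0,0],"slide":[0.25,0,0],"hand":0},{"rotation":[0,0,0],"slide":[0.35,0,0],"hand":0},{"rotation":[0,0,0],"slide":[0.4,0,0],"hand":0}]' 20
python3 w.py|tail -1
```

```text
time: 18.73
eef_pos: [451.7, 17.6, 109.2]
tool_rot: [0.999, -0.048, -0.003, 0.0]
force: [-4.4, 0.1, 1.1]
grip_width: 0.0
grasp_force: 2.3
stn x,y -117.2 0.1 Fx -4.41 Fy -0.32
```

```bash

python3 -m jog '[{"rotation":[0,0,0],"slide":[0.5,0,0],"hand":0},{"rotation":[0,0,0],"slide":[0.5,0,0],"hand":0},{"rotation":[0,0,0],"slide":[0.5,0,0],"hand":0},{"rotation":[0,0,0],"slide":[0.5,0,0],"hand":0}]' 20
python3 w.py|tail -1
```

```text
time: 19.07
eef_pos: [453.7, 17.3, 109.2]
tool_rot: [0.999, -0.048, -0.003, 0.0]
force: [-4.7, 0.4, 1.0]
grip_width: 0.001
grasp_force: 2.5
stn x,y -115.3 0.1 Fx -4.66 Fy -0.06
```

```bash

python3 -m jog '[{"rotation":[0,0,0],"slide":[0.5,0,0],"hand":0},{"rotation":[0,0,0],"slide":[0.5,0,0],"hand":0},{"rotation":[0,0,0],"slide":[0.5,0,0],"hand":0},{"rotation":[0,0,0],"slide":[0.5,0,0],"hand":0}]' 20
python3 w.py|tail -1
```

```text
time: 19.4
eef_pos: [455.6, 17.1, 109.1]
tool_rot: [0.999, -0.048, -0.003, 0.0]
force: [-5.7, -0.3, 0.8]
grip_width: 0.0
grasp_force: 2.7
stn x,y -113.4 -0.0 Fx -5.6 Fy -0.8
```

```bash

python3 -m jog '[{"rotation":[0,0,0],"slide":[0.2,0,0],"hand":0},{"rotation":[0,0,0],"slide":[0.2,0,0],"hand":0},{"rotation":[0,0,0],"slide":[0.3,0,0],"hand":0},{"rotation":[0,0,0],"slide":[0.4,0,0],"hand":0}]' 20
python3 w.py|tail -1
```

```text
time: 19.73
eef_pos: [456.7, 16.9, 109.1]
tool_rot: [0.999, -0.048, -0.003, 0.0]
force: [-5.9, -0.3, 0.8]
grip_width: -0.001
grasp_force: 2.5
stn x,y -112.2 -0.1 Fx -5.83 Fy -0.85
```

```bash

python3 -m jog '[{"rotation":[0,0,0],"slide":[0,0,0],"hand":0},{"rotation":[0,0,0],"slide":[0,0,0],"hand":0},{"rotation":[0,0,0],"slide":[0.1,0,0],"hand":0},{"rotation":[0,0,0],"slide":[0.2,0,0],"hand":0}]' 20
python3 w.py|tail -1
```

```text
time: 20.07
eef_pos: [457.2, 17.0, 109.2]
tool_rot: [0.999, -0.048, -0.003, 0.0]
force: [-4.5, 0.2, 0.2]
grip_width: 0.001
grasp_force: 1.9
stn x,y -111.7 0.1 Fx -4.55 Fy -0.25
```

```bash

python3 -m jog '[{"rotation":[0,0,0],"slide":[0.35,0,0],"hand":0},{"rotation":[0,0,0],"slide":[0.35,0,0],"hand":0},{"rotation":[0,0,0],"slide":[0.35,0,0],"hand":0},{"rotation":[0,0,0],"slide":[0.35,0,0],"hand":0}]' 20
python3 w.py|tail -1
```

```text
time: 20.4
eef_pos: [458.6, 16.8, 109.2]
tool_rot: [0.999, -0.048, -0.003, 0.0]
force: [-4.3, -0.0, 0.6]
grip_width: 0.001
grasp_force: 1.9
stn x,y -110.3 0.0 Fx -4.27 Fy -0.43
```

```bash

python3 -m jog '[{"rotation":[0,0,0],"slide":[0.4,0,0],"hand":0},{"rotation":[0,0,0],"slide":[0.4,0,0],"hand":0},{"rotation":[0,0,0],"slide":[0.35,0,0],"hand":0},{"rotation":[0,0,0],"slide":[0.35,0,0],"hand":0}]' 20
python3 w.py|tail -1
```

```text
time: 20.73
eef_pos: [460.0, 16.7, 109.2]
tool_rot: [0.999, -0.048, -0.003, 0.0]
force: [-4.6, 0.2, -0.1]
grip_width: -0.001
grasp_force: 2.1
stn x,y -108.9 0.0 Fx -4.59 Fy -0.25
```

```bash

python3 -m jog '[{"rotation":[0,0,0],"slide":[0.35,0,0],"hand":0},{"rotation":[0,0,0],"slide":[0.35,0,0],"hand":0},{"rotation":[0,0,0],"slide":[0.35,0,0],"hand":0},{"rotation":[0,0,0],"slide":[0.35,0,0],"hand":0}]' 20
python3 w.py|tail -1; cat > pk.py <<'E'
from h import *
p=optics.read_camera("scene")
h=cv2.connectedComponentsWithStats(red(p).astype(np.uint8))
for a,b in zip(h[2],h[3]):
  if 30<a[4]<200:
    X=unproj(p,b,137)[0]; print(a,X.round(0),"theta",np.radians(114.9)-np.arctan2(X[1]-7,X[0]-574),sensors.sense()["time"])
E
python3 pk.py
```

```text
time: 21.07
eef_pos: [461.4, 16.6, 109.2]
tool_rot: [0.999, -0.048, -0.003, 0.0]
force: [-4.1, 0.5, 0.1]
grip_width: 0.001
grasp_force: 2.1
stn x,y -107.5 -0.0 Fx -4.16 Fy 0.15
[355 258   9  19  39] [441. 133. 137.] theta -0.37972937354897374 21.1167
[296 304   9  10  76] [595. 158. 137.] theta 0.5736301243867703 21.1167
```

```bash

python3 -m jog '[{"rotation":[0,0,0],"slide":[0.4,0,0],"hand":0},{"rotation":[0,0,0],"slide":[0.4,0,0],"hand":0},{"rotation":[0,0,0],"slide":[0.35,0,0],"hand":0},{"rotation":[0,0,0],"slide":[0.3,0,0],"hand":0}]' 20
python3 w.py|tail -1
```

```text
time: 21.45
eef_pos: [462.8, 16.4, 109.1]
tool_rot: [0.999, -0.048, -0.003, 0.0]
force: [-4.9, -1.1, 0.5]
grip_width: 0.003
grasp_force: 2.1
stn x,y -106.1 -0.1 Fx -4.82 Fy -1.49
```

```bash

python3 -m jog '[{"rotation":[0,0,0],"slide":[0.2,0,0],"hand":0},{"rotation":[0,0,0],"slide":[0.25,0,0],"hand":0},{"rotation":[0,0,0],"slide":[0.3,0,0],"hand":0},{"rotation":[0,0,0],"slide":[0.3,0,0],"hand":0}]' 20
python3 w.py|tail -1
```

```text
time: 21.78
eef_pos: [463.9, 16.3, 109.1]
tool_rot: [0.999, -0.048, -0.003, 0.0]
force: [-4.9, 0.1, 0.6]
grip_width: -0.001
grasp_force: 2.1
stn x,y -105.0 -0.0 Fx -4.86 Fy -0.33
```

```bash

python3 -m jog '[{"rotation":[0,0,0],"slide":[0.2,0,0],"hand":0},{"rotation":[0,0,0],"slide":[0.25,0,0],"hand":0},{"rotation":[0,0,0],"slide":[0.25,0,0],"hand":0},{"rotation":[0,0,0],"slide":[0.25,0,0],"hand":0}]' 20
python3 w.py|tail -1
python3 -m jog '[{"rotation":[0,0,0],"slide":[-1.5,0,0],"hand":0},{"rotation":[0,0,0],"slide":[-3,0,0],"hand":0},{"rotation":[0,0,0],"slide":[-12,0,0],"hand":0},{"rotation":[0,0,0],"slide":[-20,0,0],"hand":0},{"rotation":[0,0,0],"slide":[-10,0,0],"hand":0}]' 20
python3 -m jog '[{"rotation":[0,0,0],"slide":[0,0,-40],"hand":0},{"rotation":[0,0,0],"slide":[0,0,-40],"hand":0},{"rotation":[0,0,0],"slide":[0,0,-40],"hand":0},{"rotation":[0,0,0],"slide":[0,0,0],"hand":0},{"rotation":[0,0,0],"slide":[0,0,0],"hand":0}]' 20
Z='x'; python3 pk.py
```

```text
time: 22.12
eef_pos: [464.8, 16.2, 109.1]
tool_rot: [0.999, -0.048, -0.003, 0.0]
force: [-4.8, -0.5, -0.3]
grip_width: -0.001
grasp_force: 2.1
stn x,y -104.1 -0.1 Fx -4.71 Fy -0.89
time: 22.53
eef_pos: [423.2, 19.9, 109.8]
tool_rot: [0.999, -0.049, -0.003, 0.001]
force: [0.1, 0.4, -0.1]
grip_width: -0.002
grasp_force: 0.0
time: 22.95
eef_pos: [426.1, 20.6, 232.1]
tool_rot: [0.999, -0.049, -0.002, -0.002]
force: [0.7, -0.5, -1.0]
grip_width: -0.002
grasp_force: 0.0
[357 263   7  14  31] [441. 137. 137.] theta -0.36131724926933195 23.0
[313 296   9  10  73] [556. 159. 137.] theta 0.31776660980648996 23.0
```

```bash
for i in 1 2 3 4 5 6 7 8 9 10 11 12; do python3 -m jog '[{"rotation":[0,0,0],"slide":[0,0,0],"hand":0},{"rotation":[0,0,0],"slide":[0,0,0],"hand":0},{"rotation":[0,0,0],"slide":[0,0,0],"hand":0},{"rotation":[0,0,0],"slide":[0,0,0],"hand":0},{"rotation":[0,0,0],"slide":[0,0,0],"hand":0}]' >/dev/null; done; python3 pk.py; for i in 1 2 3 ; do python3 -m jog '[{"rotation":[0,0,0],"slide":[0,0,0],"hand":0},{"rotation":[0,0,0],"slide":[0,0,0],"hand":0},{"rotation":[0,0,0],"slide":[0,0,0],"hand":0},{"rotation":[0,0,0],"slide":[0,0,0],"hand":0},{"rotation":[0,0,0],"slide":[0,0,0],"hand":0}]' >/dev/null; done; python3 pk.py
```

```text
[332 281   9   9  66] [505. 145. 137.] theta -0.031037256214069053 28.05
[332 281   9   9  65] [504. 145. 137.] theta -0.03208427080618126 29.35
```

The peg is back where it started, at (505,145), and has stopped moving, so I'm handing in.

```bash
python3 -c "
from rig import order;print(order.hand_in())"
```

```text
the job is handed in; nothing more can be done
None
```

I wound the wheel to about 1.76 rad and let it run back. The fingertips pressed the dish at the front from about 14 to 22 s, with sampled readings of 2.9 to 6.4 N. The wheel is home and at rest; I handed the job in at about 29 s, and no verdict came back.

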